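Lock the spare lens into the lens dial and index it

TASK

Put the loose marking lens into the empty bayonet pocket of the lens dial: push it down against the spring, give it a quarter turn clockwise (seen from above) up to its stop, and let go so that it is locked in. Then turn the dial clockwise by one click, to the next position, and leave the vise, indicator stand, box of blanks and caliper undisturbed.

Things in the scene. Friction and masses are not known exactly. Their poses are not given: they have to be found in the camera images.
- lens: loose lens: black upright cylinder, 47 mm diameter, 56 mm tall, glass top, 0.14-0.28 kg, standing on the bench. Two steel lugs at opposite sides of its foot: reach 31 mm from the axis, 12 mm wide, 6 mm tall. Two steel marks on the top rim are in line with them. Origin: centre of underside; z up; x through the lugs (a half turn is the same). Grip the barrel at any yaw, above its lowest 20 mm
- pocket (a point): empty pocket: centre of its floor, the top face of the dial's 226 mm aluminium disc, 40 mm above the bench, 75 mm from the dial's axis. x points out from the dial's axis, y 90 deg counter-clockwise from it, z up; the frame turns with the dial. Enter with the lugs along x, push till the lens's underside is 3-6 mm above the floor, turn 90 deg clockwise to a fixed stop (lugs along y)
- pocket_mouth (a point): centre of the pocket's mouth, 20 mm above its floor; axes as pocket. Top of an aluminium collar 74 mm across: a 6 mm thick ring with a 50 mm bore and two lug notches, opposite each other along x, 17 mm wide at the bore and flaring outwards. Under the ring the lugs can turn once the lens's underside is less than 8 mm above the floor. Turned the wrong way it jams part-way
- spring_plate (a joint): sprung dark steel plate, 38 mm across, in the pocket; 0 m = up, its top 12 mm above the floor; grows as pressed, to 0.010. Pushes back with 4 N at first, 9 N fully down. It lifts a released lens: locked, till the lugs bear on the ring (lens underside 8 mm above the floor); not locked, to 12 mm
- dial (a joint): turn of the dial about its vertical axis, rad, 0 at the start, growing clockwise from above. A sprung detent clicks every 90 deg (1.571): it holds with about 0.5 N m and pulls the dial in from within about 4 deg; between clicks there is light friction, 0.1 N m. The three other pockets hold lenses of the same look, fixed, tops 104 mm above the bench
- dial_base: fixed base of the dial; origin on the dial's vertical axis at bench level, z up. Round grey foot 210 mm in diameter; a grey detent housing 45 x 40 x 40 mm stands just outside the disc, centred 150 mm from the axis towards -x
- post0 (a point): centre of the top of turning post 0, one of the dial's four identical upright round steel posts to turn it by: 14 mm diameter, 50 mm tall above the disc's top, 100 mm from the dial's axis, half-way between two pockets (71 mm from their centres). Turns with the dial
- post1 (a point): centre of the top of turning post 1, one of the dial's four identical upright round steel posts to turn it by: 14 mm diameter, 50 mm tall above the disc's top, 100 mm from the dial's axis, half-way between two pockets (71 mm from their centres). Turns with the dial
- post2 (a point): centre of the top of turning post 2, one of the dial's four identical upright round steel posts to turn it by: 14 mm diameter, 50 mm tall above the disc's top, 100 mm from the dial's axis, half-way between two pockets (71 mm from their centres). Turns with the dial
- post3 (a point): centre of the top of turning post 3, one of the dial's four identical upright round steel posts to turn it by: 14 mm diameter, 50 mm tall above the disc's top, 100 mm from the dial's axis, half-way between two pockets (71 mm from their centres). Turns with the dial
- vise: bystander: small steel vise fixed to the bench, 62 x 88 mm (x, y), 60 mm tall; origin: centre of its underside
- indicator: bystander: dial indicator on a loose column stand, base 66 x 66 mm, 172 mm tall, round gauge 44 mm across near the top; origin: centre of its underside
- blanks: bystander: loose grey open box of metal blanks, 70 x 82 mm (x, y), 34 mm tall; origin: centre of its underside
- caliper: bystander: steel caliper lying flat, 230 mm long along its x, jaws reach 49 mm to -y, at most 13 mm high; origin: middle of its beam, underside
Mind the look-alikes: they are no part of the job. Leave any orange, pink or purple look-alike of the lens alone.

How it is judged:
By the outcome, as a careful person would: the job done as asked, in the order asked, and still so for the second after the job is handed in, with the robot touching nothing.
It also fails if it takes over 59 s, if anything falls off the work surface, if the arm or the gripper's body presses on something with over 40 N, if the wrist force passes 120 N, or if a joint passes its speed limit or range.

ROBOT

A 6-joint arm with a two-finger parallel gripper is mounted at the origin on the work surface. World frame = base frame: x ahead of the robot, y to its left, z up, the work surface at z = 0. Lengths are in m, angles in rad, forces in N, time in s.
With the tool pointing down it reaches from about 0.35 to 0.975 m from the base axis. Payload 4.9 kg.
Tool frame: the origin (TCP) lies on the centre line of the jaws, within the pads' length; the fingertips stand 8 mm ahead of it and the grasp point (between the pads) lies 11 mm behind it (manip.finger_overhang is the z of the fingertips in the tool frame, in m); z points along the fingers, y is the line along which they close (so a half turn about z gives the same grasp; the last joint's range is limited). The gripper opens to 85 mm and grips with 20 to 120 N. Pads are 22 mm wide; open, the fingers measure 114 mm over their backs; the gripper's body (76 mm by 85 mm) begins 54 mm behind the grasp point. The pads swing forward as they close: fully open they stand 13 mm farther back than shut.
Start: joints at [1.051, 0.053, 1.613, -0, 1.476, -0.119], TCP at [0.244, 0.575, 0.239] pointing down, gripper open.
Joint ranges: [-3.01, 3.01], [-1.01, 2.22], [0.06, 2.58], [-1.02, 4.17], [0.09, 2.62], [-3.14, 3.14]. Speed limits (rad/s): [2.57, 2.57, 3.14, 3.14, 3.14, 3.14].

INTERFACE

Orientations are given as a unit quaternion [w, x, y, z].
In Python, from rig import manip gives the robot as it stands.
- The arm moves only by the tool servo_tool, never from a script. Its argument "deltas" is a list of rows, each an object of numbers: "dx", "dy", "dz": the shift along the tool's x, y, z each as a share of 150 mm, from -1 to 1; "rx", "ry", "rz": the turn, a rotation vector about the tool's x, y, z each as a share of 0.15 rad, from -1 to 1. In form: [{"dx": .., "dy": .., "dz": .., "rx": .., "ry": .., "rz": ..}, ...]. A call has exactly 5 rows; each row shifts and turns the commanded pose from where the row before left it, along the tool's axes as they then stand; what a row does not reach is not made up. A row lasts 1/8 s, in which the tool goes at most 62.5 mm and 10.7 degrees, less where a joint would pass 70% of its speed; a pose out of reach is approached as far as the arm can. A call with a number of a shift or a turn outside -1 to 1 is refused whole. A call with a gripper value outside its range is refused whole. "gripper" is the opening, from 0 (shut) to 1 (fully open), set as the call begins (left out, the last holds). The fingers move at their own pace and stop on an object; "grip_force" is the grip in N (left out, the last holds). Time passes only in rows, so rows that do not move let the fingers close, or fill a call up. It gives the time, the measured TCP pose, the force, the opening and the grip force at its end, in the units of the state.
- manip.get_state(): the state, without advancing time (a new reading comes with each control period).
- manip.capture(name): name is "side" or "top" or "wrist"; returns the picture (400x640x3 uint8, red, green, blue); there is no depth.
- manip.camera_params(name): a dict with "fx", "fy", "cx", "cy" (pixels), "camera_from_world" (4x4, takes a point from world to camera coordinates). Camera axes: x right, y up, looking along -z (the intrinsics and any distortion apply to the point x, -y, -z); pixel columns grow to the right and rows downward; lengths in m; the calibration is good to about 2 mm. A picture is of the moment at which its call begins: read the wrist's pose just before it. camera_params takes no time and is no camera call; for the wrist camera it gives the pose at the moment of the call.
- manip.job_done(): hands the job in; it is judged then, once.
The state is a dict: "clock": time; "joint_positions": joint angles; "dq": joint speeds; "joint_torque": joint torques, N m; "tool_pos": TCP position; "tool_rot": TCP orientation; "force": force on the tool from outside, world axes, zero at the start; "torque": the same for the moment, N m; "opening": finger opening in m; "grasp_force": force on a finger pad.
Only numpy, scipy, OpenCV 4.12 (cv2) and the standard library are available. Lean on these libraries where they do the work, as an engineer would, in place of code of your own. Each camera call takes 0.05 s, during which the arm holds its last target. There are 200 camera calls.

## Working session

There is one attempt and no reset: what is moved stays moved. The work goes in short steps, Python scripts to look and compute and a tool call to move; the robot and the scene stay as the last step left them, time stands still between calls to the robot, and variables do not carry over. Pictures are saved under pics/ and viewed, at most 10 in all, crops included, and the job is handed in when it is done.

Besides the shell and the picture viewer there is one more tool, called after "Call:" as name(argument=value, ...) on one line, values as JSON. servo_tool: Moves the arm, as the interface text tells. Its arguments: {"type":"object","properties":{"deltas":{"type":"array"},"gripper":{"type":"number"},"grip_force":{"type":"number"}},"required":["deltas"]}

```bash
mkdir -p pics
cat > h.py <<'E'
import numpy as np, cv2
from rig import manip
from scipy.spatial.transform import Rotation as R
def cap(n,f=None):
    P=manip.camera_params(n); im=manip.capture(n)
    if f: cv2.imwrite(f'pics/{f}.png',im[:,:,::-1])
    return im,P
def ray(P,u,v):
    M=np.array(P['camera_from_world']); d=np.array([(u-P['cx'])/P['fx'],-(v-P['cy'])/P['fy'],-1.])
    Rm=M[:3,:3]; return -Rm.T@M[:3,3], Rm.T@d
def onz(P,u,v,z):
    o,d=ray(P,u,v); return o+d*(z-o[2])/d[2]
def proj(P,p):
    M=np.array(P['camera_from_world']); c=M[:3,:3]@np.array(p)+M[:3,3]
    return np.array([P['cx']+P['fx']*c[0]/-c[2],P['cy']+P['fy']*-c[1]/-c[2]])
E
python3 - <<'E'
from h import *
for n in('top','side'):
    im,P=cap(n,n+'0'); print({k:(np.round(v,3).tolist() if k!='camera_from_world' else np.round(ray(P,320,200),3).tolist()) for k,v in P.items()})
s=manip.get_state(); print(s)
print(R.from_quat(np.roll(s['tool_rot'],-1)).as_matrix().round(3))
E
```

```text
{'fx': 392.061, 'fy': 392.061, 'cx': 312.58, 'cy': 200.702, 'camera_from_world': [[0.326, -0.012, 1.203], [0.203, -0.044, -0.978]]}
{'fx': 505.558, 'fy': 505.558, 'cx': 319.414, 'cy': 186.71, 'camera_from_world': [[0.38, 1.222, 0.817], [0.12, -0.852, -0.51]]}
{'clock': 0.1, 'joint_positions': array([ 1.05097786e+00,  5.33173160e-02,  1.61417006e+00, -1.83628496e-05,
        1.47602206e+00, -1.19000550e-01]), 'dq': array([-1.07232195e-03, -2.29744548e-03, -3.05558406e-03, -7.16617704e-04,
        2.13070931e-03,  4.95141745e-06]), 'joint_torque': array([ 6.80890153e-04, -3.94903779e+01, -3.71364999e+01, -5.47167474e-05,
        3.90527493e-03,  1.28844792e-05]), 'tool_pos': array([0.24358119, 0.5749717 , 0.23816156]), 'tool_rot': array([-2.92262333e-04,  1.99069167e-01,  9.79984973e-01, -9.12783169e-04]), 'force': array([-0.89774092, -0.16142632, -0.47782189]), 'torque': array([ 0.02864686, -0.00673502,  0.00040391]), 'grasp_force': 0.0, 'opening': 0.08569217023706945}
[[-0.921  0.39  -0.001]
 [ 0.39   0.921 -0.002]
 [ 0.    -0.002 -1.   ]]
```

View pics/top0.png

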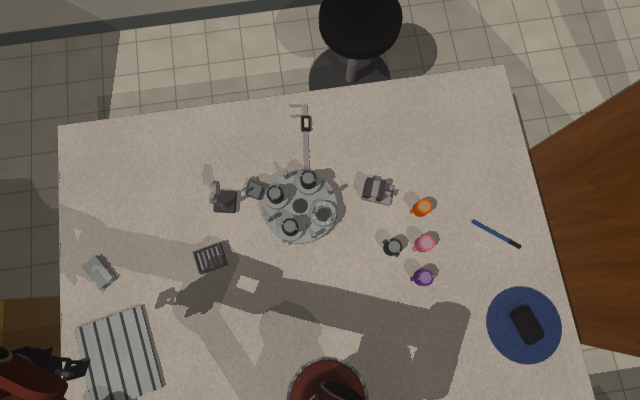

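View pics/side0.png

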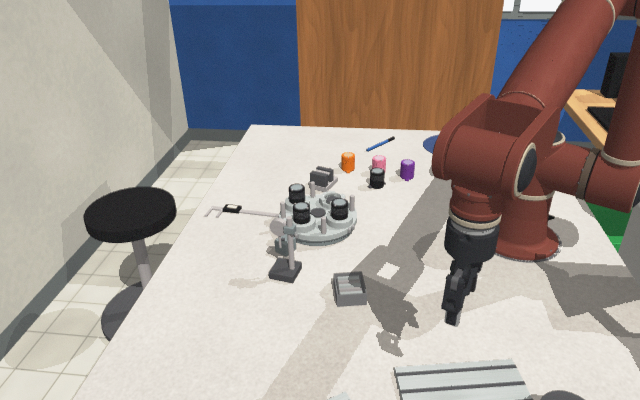

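The top view has +x up and +y to the left. The dial is at (300,207), its empty pocket at (324,213) and the detent housing at (256,189). The loose lens is at (393,246), next to the pink and purple look-alikes. The indicator is at (226,200), the vise at (378,190) and the box at (211,258).

Run:
```python
from h import *
P=manip.camera_params('top')
for n,u,v,z in [('lens',393,244,.056),('pink',425,242,.056),('purple',424,276,.056),('orange',422,206,.056),('dialc',300,206,.04),('pocket',324,213,.055),('L1',308,178,.104),('L2',275,194,.104),('L3',290,227,.104),('vise',378,189,.06),('ind',226,201,.02),('house',256,188,.04)]:
    p=onz(P,u,v,z); print(n,p.round(3),np.hypot(*p[:2]).round(3))
im=cv2.imread('pics/top0.png'); c=im[150:300,235:445]
cv2.imwrite('pics/c1.png',cv2.resize(c,None,fx=3.8,fy=3.8,interpolation=cv2.INTER_CUBIC))
```

```text
lens [ 0.402 -0.255  0.056] 0.476
pink [ 0.395 -0.348  0.056] 0.526
purple [ 0.299 -0.325  0.056] 0.442
orange [ 0.501 -0.361  0.056] 0.617
dialc [ 0.557 -0.001  0.04 ] 0.557
pocket [ 0.523 -0.069  0.055] 0.527
L1 [ 0.623 -0.036  0.104] 0.624
L2 [0.589 0.064 0.104] 0.593
L3 [0.488 0.034 0.104] 0.49
vise [ 0.57 -0.24  0.06] 0.619
ind [0.61  0.222 0.02 ] 0.649
house [0.632 0.124 0.04 ] 0.644
```

View pics/c1.png

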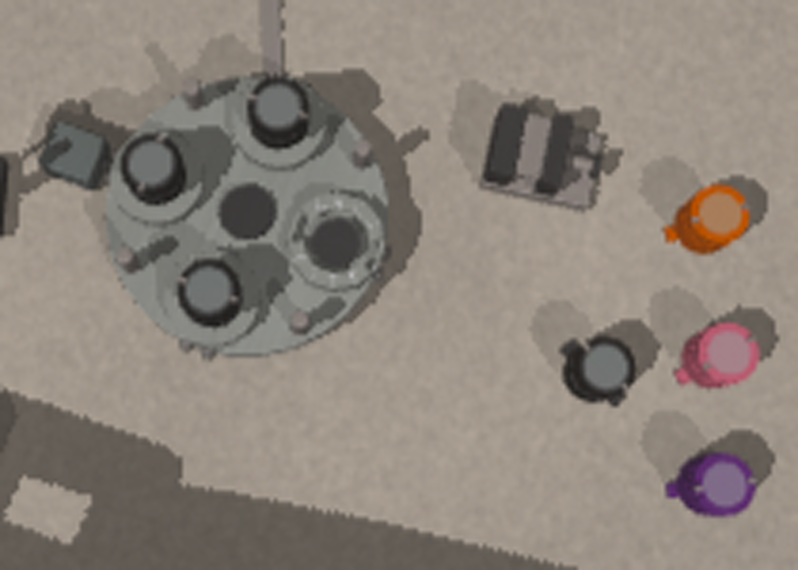

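The crop confirms the layout. The lens lugs run along about 43° in world yaw, and the pocket's outward x is at about -117°. I'll grip across the lugs, with tool y at -47°.

```bash
cat >> h.py <<'E'
def yawrot(y): # tool y axis at yaw y (deg), z down
    y=np.radians(y); Y=np.array([np.cos(y),np.sin(y),0]); Z=np.array([0,0,-1.]); return R.from_matrix(np.c_[np.cross(Y,Z),Y,Z])
def plan(wps,start=None):
    """wps: list of (xyz,yaw,nrows); prints rows"""
    if start is None:
        s=manip.get_state(); p=np.array(s['tool_pos']); r=R.from_quat(np.roll(s['tool_rot'],-1))
    else: p,r=np.array(start[0]),yawrot(start[1])
    out=[]
    for x,y,n in wps:
        x=np.array(x); rv=(r.inv()*yawrot(y)).as_rotvec()/n; st=(x-p)/n
        for i in range(n):
            d=r.inv().apply(st)/.15; out.append(np.r_[d,rv/.15]); p=p+st; r=r*R.from_rotvec(rv)
    for o in out: print(','.join(f'"{k}":{v:.3f}' for k,v in zip(['dx','dy','dz','rx','ry','rz'],o) if abs(v)>.002))
E
python3 -c "
from h import *
plan([((.41,.18,.22),10,7),((.402,-.255,.17),-47,8)])"
```

```text
"dx":-0.293,"dy":-0.284,"dz":0.018,"rz":0.948
"dx":-0.330,"dy":-0.240,"dz":0.018,"rz":0.948
"dx":-0.361,"dy":-0.191,"dz":0.018,"rz":0.948
"dx":-0.384,"dy":-0.138,"dz":0.017,"rz":0.948
"dx":-0.400,"dy":-0.082,"dz":0.017,"rz":0.948
"dx":-0.407,"dy":-0.025,"dz":0.017,"rz":0.948
"dx":-0.407,"dy":0.033,"dz":0.017,"rz":0.948
"dx":-0.356,"dy":-0.070,"dz":0.042,"rz":0.829
"dx":-0.362,"dy":-0.025,"dz":0.042,"rz":0.829
"dx":-0.362,"dy":0.020,"dz":0.042,"rz":0.829
"dx":-0.357,"dy":0.065,"dz":0.042,"rz":0.829
"dx":-0.346,"dy":0.109,"dz":0.042,"rz":0.829
"dx":-0.330,"dy":0.151,"dz":0.042,"rz":0.829
"dx":-0.308,"dy":0.190,"dz":0.042,"rz":0.829
"dx":-0.282,"dy":0.227,"dz":0.042,"rz":0.829
```

Call:
servo_tool(deltas=[{"dx": -0.29, "dy": -0.28, "dz": 0.02, "rz": 0.95}, {"dx": -0.33, "dy": -0.24, "dz": 0.02, "rz": 0.95}, {"dx": -0.36, "dy": -0.19, "dz": 0.02, "rz": 0.95}, {"dx": -0.38, "dy": -0.14, "dz": 0.02, "rz": 0.95}, {"dx": -0.4, "dy": -0.08, "dz": 0.02, "rz": 0.95}], gripper=1)

```text
invalid input
```

Call:
servo_tool(deltas=[{"dx": -0.41, "dy": -0.025, "dz": 0.02, "rz": 0.95}, {"dx": -0.41, "dy": 0.03, "dz": 0.02, "rz": 0.95}, {"dx": -0.36, "dy": -0.07, "dz": 0.04, "rz": 0.83}, {"dx": -0.36, "dy": -0.025, "dz": 0.04, "rz": 0.83}, {"dx": -0.36, "dy": 0.02, "dz": 0.04, "rz": 0.83}])

```text
invalid input
```

Call:
servo_tool(deltas=[{"dx": -0.36, "dy": 0.065, "dz": 0.04, "rz": 0.83}, {"dx": -0.35, "dy": 0.11, "dz": 0.04, "rz": 0.83}, {"dx": -0.33, "dy": 0.15, "dz": 0.04, "rz": 0.83}, {"dx": -0.31, "dy": 0.19, "dz": 0.04, "rz": 0.83}, {"dx": -0.28, "dy": 0.23, "dz": 0.04, "rz": 0.83}])

```text
invalid input
```

Run:
```python
from h import *
s=manip.get_state(); print(s['clock'],s['tool_pos'],R.from_quat(np.roll(s['tool_rot'],-1)).as_matrix().round(3).tolist())
im,P=cap('wrist','w1'); print(ray(P,P['cx'],P['cy']),P['fx'],P['cx'],P['cy']); print(proj(P,(.402,-.255,.056)))
```

```text
0.1 [0.24358119 0.5749717  0.23816156] [[-0.921, 0.39, -0.001], [0.39, 0.921, -0.002], [0.0, -0.002, -1.0]]
(array([0.16982373, 0.60663804, 0.37366209]), array([ 0.28917406, -0.12507917, -0.94906984])) 341.22290127394285 323.92018576096274 195.03542509908974
[-178.60856626  497.25695002]
```

View pics/w1.png

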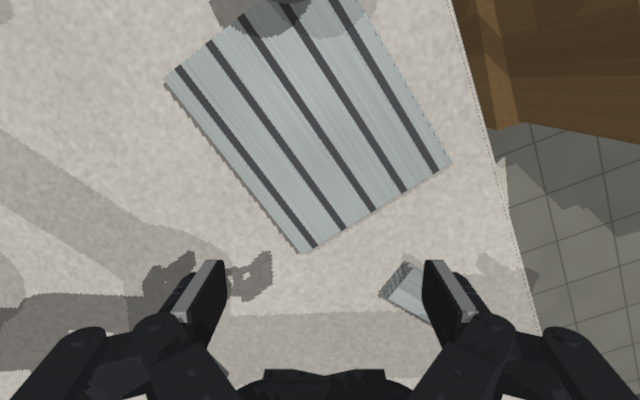

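The arm hasn't moved because the calls were refused, probably for lacking all six keys. The wrist picture shows the open fingers at (205,290) and (445,290) over the bench. I'll resend with full rows.

Call:
servo_tool(deltas=[{"dx": -0.29, "dy": -0.28, "dz": 0.02, "rx": 0, "ry": 0, "rz": 0.95}, {"dx": -0.33, "dy": -0.24, "dz": 0.02, "rx": 0, "ry": 0, "rz": 0.95}, {"dx": -0.36, "dy": -0.19, "dz": 0.02, "rx": 0, "ry": 0, "rz": 0.95}, {"dx": -0.38, "dy": -0.14, "dz": 0.02, "rx": 0, "ry": 0, "rz": 0.95}, {"dx": -0.4, "dy": -0.08, "dz": 0.02, "rx": 0, "ry": 0, "rz": 0.95}], gripper=1)

```text
clock: 0.78
tool_pos: [0.3623, 0.2928, 0.224]
tool_rot: [0.0, 0.53, 0.848, 0.0]
force: [0.4, -0.6, 0.3]
opening: 0.0857
grasp_force: 0.0
```

Call:
servo_tool(deltas=[{"dx": -0.41, "dy": -0.025, "dz": 0.02, "rx": 0, "ry": 0, "rz": 0.95}, {"dx": -0.41, "dy": 0.03, "dz": 0.02, "rx": 0, "ry": 0, "rz": 0.95}, {"dx": -0.36, "dy": -0.07, "dz": 0.04, "rx": 0, "ry": 0, "rz": 0.83}, {"dx": -0.36, "dy": -0.025, "dz": 0.04, "rx": 0, "ry": 0, "rz": 0.83}, {"dx": -0.36, "dy": 0.02, "dz": 0.04, "rx": 0, "ry": 0, "rz": 0.83}])

```text
clock: 1.4
tool_pos: [0.4054, 0.0159, 0.2]
tool_rot: [0.0, 0.776, 0.631, 0.0]
force: [0.4, -0.6, -0.2]
opening: 0.0853
grasp_force: 0.0
```

Call:
servo_tool(deltas=[{"dx": -0.36, "dy": 0.065, "dz": 0.04, "rx": 0, "ry": 0, "rz": 0.83}, {"dx": -0.35, "dy": 0.11, "dz": 0.04, "rx": 0, "ry": 0, "rz": 0.83}, {"dx": -0.33, "dy": 0.15, "dz": 0.04, "rx": 0, "ry": 0, "rz": 0.83}, {"dx": -0.31, "dy": 0.19, "dz": 0.04, "rx": 0, "ry": 0, "rz": 0.83}, {"dx": -0.28, "dy": 0.23, "dz": 0.04, "rx": 0, "ry": 0, "rz": 0.83}])

```text
clock: 2.02
tool_pos: [0.3997, -0.2573, 0.17]
tool_rot: [0.0, 0.932, 0.363, 0.0]
force: [0.4, 0.3, -0.2]
opening: 0.0854
grasp_force: 0.0
```

Run:
```python
from h import *
s=manip.get_state(); print(s['clock'],s['tool_pos'],R.from_quat(np.roll(s['tool_rot'],-1)).as_matrix().round(3).tolist())
im,P=cap('wrist','w2'); print(ray(P,P['cx'],P['cy']),P['fx'],P['cx'],P['cy']); print(proj(P,(.402,-.255,.056)))
```

```text
2.025 [ 0.39971625 -0.25734581  0.1700249 ] [[0.737, 0.676, 0.0], [0.676, -0.737, 0.0], [0.0, 0.0, -1.0]]
(array([ 0.45934442, -0.2028613 ,  0.30549846]), array([-0.22963874, -0.21281047, -0.94972509])) 341.22290127394285 323.92018576096274 195.03542509908974
[322.92391622 189.14950328]
```

View pics/w2.png

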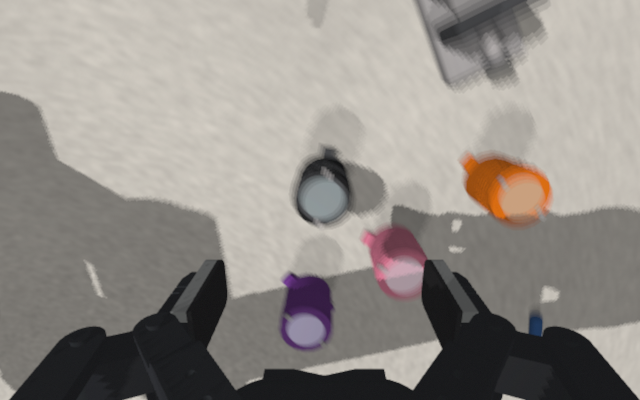

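The lens top is at about (322,197), with rim marks at about (327,172) and (320,220). That is close to the prediction. I'll refine it with a second, settled frame.

Run:
```python
from h import *
im,P=cap('wrist','w3')
g=im.astype(int); c=g[140:240,280:370]
print(c[57,42],c[25,42],c[10,10])
# glass: bluish gray region
m=((c[...,2]-c[...,0]>8)&(c.sum(2)>200)).astype(np.uint8)
cs,_=cv2.findContours(m,0,2); k=max(cs,key=cv2.contourArea); (e,ax,an)=cv2.fitEllipse(k); print(cv2.contourArea(k),e,ax,an)
print('lens',onz(P,e[0]+280,e[1]+140,.056))
dark=(c.sum(2)<130).astype(np.uint8)
cv2.imwrite('pics/w3c.png',cv2.resize(im[130:240,270:390,::-1],None,fx=5,fy=5,interpolation=cv2.INTER_CUBIC))
# pocket from top cam for later
s=manip.get_state();print(s['tool_pos'])
```

```text
[145 152 154] [33 33 34] [203 198 189]
1313.5 (33.823246002197266, 49.59986877441406) (40.3137321472168, 41.788612365722656) 90.79734802246094
lens [ 0.39632412 -0.25545173  0.056     ]
[ 0.39918042 -0.25926434  0.16946555]
```

View pics/w3c.png

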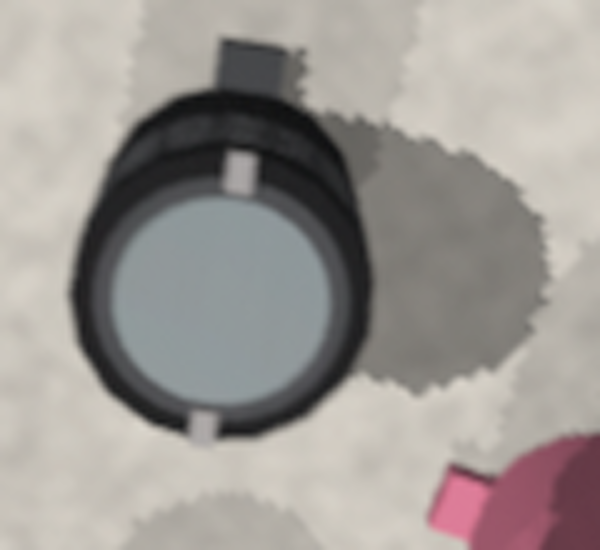

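The lens top is centred at (314,190), with marks at (318,164.4) and (310.8,215.2). The upper lug is at about (320.4,143).

Run:
```python
from h import *
P=manip.camera_params('wrist')
a=onz(P,318,164.4,.056);b=onz(P,310.8,215.2,.056);print(a,b,(a+b)/2,np.linalg.norm(a-b),np.degrees(np.arctan2(*(a-b)[1::-1])))
l=onz(P,320.4,138.,.006);c=(a+b)/2;print(l,np.linalg.norm((l-c)[:2]),np.degrees(np.arctan2(*(l-c)[1::-1])))
x=(c+np.r_[.3963,-.2555,.056])/2; print(x)
plan([((x[0],x[1],.10),-46,3),((x[0],x[1],.032),-46,5)])
# pocket via top picture: dark plate & collar
im=cv2.imread('pics/top0.png')[...,::-1]
```

```text
[ 0.41320664 -0.24109909  0.056     ] [ 0.37917288 -0.2642144   0.056     ] [ 0.39618976 -0.25265675  0.056     ] 0.041141403416086735 34.18386257247845
[ 0.42291116 -0.23410836  0.006     ] 0.03252807902653047 34.76605365734449
[ 0.39624488 -0.25407837  0.056     ]
"dx":0.003,"dy":-0.013,"dz":0.154,"rx":-0.002,"ry":0.003,"rz":-0.061
"dx":0.003,"dy":-0.013,"dz":0.154,"rx":-0.002,"ry":0.003,"rz":-0.061
"dx":0.003,"dy":-0.013,"dz":0.154,"rx":-0.002,"ry":0.003,"rz":-0.061
"dz":0.091
"dz":0.091
"dz":0.091
"dz":0.091
"dz":0.091
```

Run:
```python
from h import *
plan([((.3962,-.254,.13),-55.6,2),((.3962,-.254,.031),-55.6,3)])
```

```text
"dx":0.005,"dy":-0.020,"dz":0.132,"rx":-0.003,"ry":0.004,"rz":0.467
"dx":0.003,"dy":-0.020,"dz":0.132,"rx":-0.003,"ry":0.004,"rz":0.467
"dz":0.220
"dz":0.220
"dz":0.220
```

Call:
servo_tool(deltas=[{"dx": 0.005, "dy": -0.02, "dz": 0.13, "rx": 0, "ry": 0, "rz": 0.47}, {"dx": 0.005, "dy": -0.02, "dz": 0.13, "rx": 0, "ry": 0, "rz": 0.47}, {"dx": 0, "dy": 0, "dz": 0.22, "rx": 0, "ry": 0, "rz": 0}, {"dx": 0, "dy": 0, "dz": 0.22, "rx": 0, "ry": 0, "rz": 0}, {"dx": 0, "dy": 0, "dz": 0.22, "rx": 0, "ry": 0, "rz": 0}])

```text
clock: 2.75
tool_pos: [0.3974, -0.2492, 0.0314]
tool_rot: [-0.0, 0.954, 0.299, 0.0]
force: [-0.4, 0.1, 0.3]
opening: 0.0854
grasp_force: 0.0
```

Call:
servo_tool(deltas=[{"dx": 0, "dy": 0, "dz": 0, "rx": 0, "ry": 0, "rz": 0}, {"dx": 0, "dy": 0, "dz": 0, "rx": 0, "ry": 0, "rz": 0}, {"dx": 0, "dy": 0, "dz": 0, "rx": 0, "ry": 0, "rz": 0}, {"dx": 0, "dy": 0, "dz": 0, "rx": 0, "ry": 0, "rz": 0}, {"dx": 0, "dy": 0, "dz": 0, "rx": 0, "ry": 0, "rz": 0}], gripper=0, grip_force=60)

```text
clock: 3.38
tool_pos: [0.3989, -0.2512, 0.0346]
tool_rot: [0.002, 0.954, 0.299, 0.001]
force: [0.6, 0.5, 5.7]
opening: 0.0454
grasp_force: 62.1
```

Run:
```python
from h import *
s=manip.get_state();M=R.from_quat(np.roll(s['tool_rot'],-1)).as_matrix();print(np.degrees(np.arctan2(M[1,1],M[0,1])),M[:,2])
plan([((.3970,-.252,.13),-55.6,3),((.523,-.069,.23),-26.6,7)])
```

```text
-55.26093756710883 [ 0.00321814 -0.00238326 -0.99999198]
"dx":-0.004,"dz":-0.212,"rx":0.008,"ry":-0.003,"rz":0.013
"dx":-0.004,"dz":-0.212,"rx":0.008,"ry":-0.003,"rz":0.013
"dx":-0.004,"dz":-0.212,"rx":0.008,"ry":-0.003,"rz":0.013
"dx":0.197,"dy":-0.076,"dz":-0.095,"rz":-0.482
"dx":0.202,"dy":-0.062,"dz":-0.095,"rz":-0.482
"dx":0.206,"dy":-0.047,"dz":-0.095,"rz":-0.482
"dx":0.209,"dy":-0.032,"dz":-0.095,"rz":-0.482
"dx":0.211,"dy":-0.017,"dz":-0.095,"rz":-0.482
"dx":0.212,"dz":-0.095,"rz":-0.482
"dx":0.211,"dy":0.014,"dz":-0.095,"rz":-0.482
```

Call:
servo_tool(deltas=[{"dx": 0, "dy": 0, "dz": -0.21, "rx": 0, "ry": 0, "rz": 0}, {"dx": 0, "dy": 0, "dz": -0.21, "rx": 0, "ry": 0, "rz": 0}, {"dx": 0, "dy": 0, "dz": -0.21, "rx": 0, "ry": 0, "rz": 0}, {"dx": 0.2, "dy": -0.08, "dz": -0.1, "rx": 0, "ry": 0, "rz": -0.48}, {"dx": 0.2, "dy": -0.06, "dz": -0.1, "rx": 0, "ry": 0, "rz": -0.48}])

```text
clock: 4.0
tool_pos: [0.4328, -0.1965, 0.1573]
tool_rot: [-0.0, 0.93, 0.367, -0.0]
force: [0.7, -0.7, -2.0]
opening: 0.0455
grasp_force: 62.0
```

Call:
servo_tool(deltas=[{"dx": 0.21, "dy": -0.05, "dz": -0.1, "rx": 0, "ry": 0, "rz": -0.48}, {"dx": 0.21, "dy": -0.03, "dz": -0.1, "rx": 0, "ry": 0, "rz": -0.48}, {"dx": 0.21, "dy": -0.02, "dz": -0.1, "rx": 0, "ry": 0, "rz": -0.48}, {"dx": 0.21, "dy": 0, "dz": -0.1, "rx": 0, "ry": 0, "rz": -0.48}, {"dx": 0.21, "dy": 0.01, "dz": -0.1, "rx": 0, "ry": 0, "rz": -0.48}])

```text
clock: 4.62
tool_pos: [0.5214, -0.0643, 0.2317]
tool_rot: [-0.0, 0.849, 0.528, -0.0]
force: [0.4, -0.2, -2.3]
opening: 0.0456
grasp_force: 62.0
```

Run:
```python
from h import *
cap('wrist')
s=manip.get_state();M=R.from_quat(np.roll(s['tool_rot'],-1)).as_matrix();print(s['clock'],s['tool_pos'],s['opening'],np.degrees(np.arctan2(M[1,1],M[0,1])),M[:,2])
im,P=cap('wrist','w4'); print(proj(P,(.523,-.069,.06)),proj(P,(.557,-.001,.04)))
```

```text
4.675 [ 0.52393957 -0.06183771  0.23433415] 0.04551886471808182 -26.01502439342008 [ 0.00414717  0.00237027 -0.99998859]
[325.06783972 180.76092988] [325.70399931  96.15132369]
```

View pics/w4.png

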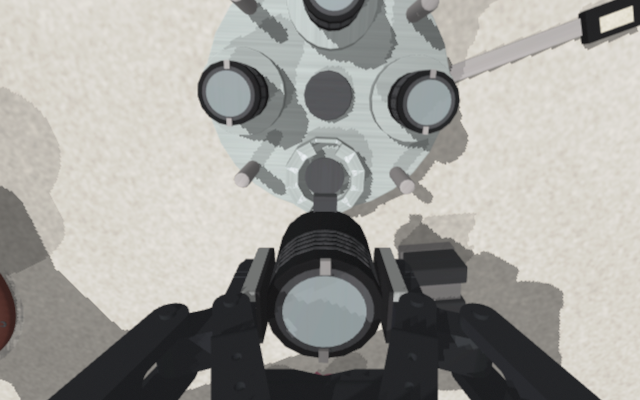

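The pocket is at about (325,177), the hub at (328,95), and post tops at (241,181) and (407,187). The dial lenses are at (228,92) and (430,102). The held lens's marks at (325,266) and (323,354) are in line with tool x.

Run:
```python
from h import *
im,P=cap('wrist','w5')
s=manip.get_state();M=R.from_quat(np.roll(s['tool_rot'],-1)).as_matrix();tp=s['tool_pos'];print(tp,np.degrees(np.arctan2(M[1,1],M[0,1])))
pts={'pA':(241,181,.09),'pB':(407,187,.09),'lA':(228,92,.104),'lB':(430,102,.104),'hub':(328,95,.04),'mk1':(325,266,.087+.034),'pk':(325,177,.052)}
W={k:onz(P,*v) for k,v in pts.items()}
for k,v in W.items(): print(k,v.round(4))
# refine glass centres
g=im.astype(int)
m=((g[...,2]-g[...,0]>5)&(g.sum(2)>330)&(g.sum(2)<560)).astype(np.uint8)
for n in('lA','lB'):
    u,v,_=pts[n]; mm=np.zeros_like(m); mm[v-32:v+32,u-28:u+28]=m[v-32:v+32,u-28:u+28]
    mm=cv2.morphologyEx(mm,cv2.MORPH_OPEN,np.ones((5,5)))
    cs,_=cv2.findContours(mm,0,2); k=min(cs,key=lambda c:-(cv2.contourArea(c) if cv2.pointPolygonTest(c,(u,v),False)>0 else 0)); e=cv2.fitEllipse(k); print(n,e); W[n]=onz(P,*e[0],.104); print(W[n])
c=(W['lA']+W['lB'])/2; d=W['lB']-W['lA'];print('centre',c,np.linalg.norm(d[:2]),'axis',np.degrees(np.arctan2(d[1],d[0])))
d=W['pB']-W['pA'];print(np.linalg.norm(d[:2]),np.degrees(np.arctan2(d[1],d[0])),(W['pA']+W['pB'])/2)
c4=im[130:230,225:425]
cv2.imwrite('pics/w5c.png',cv2.resize(c4[...,::-1],None,fx=4,fy=4,interpolation=cv2.INTER_CUBIC))
```

```text
[ 0.52196769 -0.06447537  0.23235855] -26.27328539574003
pA [ 0.4614 -0.0317  0.09  ]
pB [ 0.5859 -0.0991  0.09  ]
lA [0.4927 0.034  0.104 ]
lB [ 0.625  -0.0392  0.104 ]
hub [ 0.5584 -0.0031  0.04  ]
mk1 [ 0.497  -0.1204  0.121 ]
pk [ 0.5226 -0.0694  0.052 ]
lA ((226.87820434570312, 90.50872039794922), (43.51961898803711, 48.057193756103516), 148.24172973632812)
[0.49245826 0.03526446 0.104     ]
lB ((428.8877868652344, 98.7649154663086), (42.77308654785156, 47.17798614501953), 34.51609420776367)
[ 0.62504291 -0.03663225  0.104     ]
centre [ 0.55875058 -0.0006839   0.104     ] 0.15082382315336607 axis -28.46966021489722
0.14156907825354417 -28.441082383629983 [ 0.52365165 -0.065363    0.09      ]
```

View pics/w5c.png

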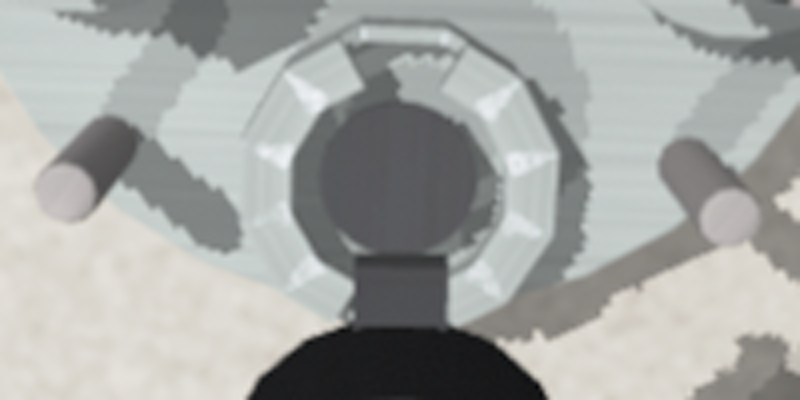

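Run:
```python
from h import *
Ps=[];C=[]
for i in range(6):
    im,P=cap('wrist'); s=manip.get_state(); print(s['clock'],s['tool_pos'].round(4),s['joint_positions'].round(4))
    C.append(ray(P,P['cx'],P['cy'])[0]); 
print(np.array(C).round(4))
# camera in tool frame
s=manip.get_state();P=manip.camera_params('wrist');r=R.from_quat(np.roll(s['tool_rot'],-1));M=np.array(P['camera_from_world'])
T=lambda u,v:(r.inv().apply(ray(P,u,v)[0]-s['tool_pos']),r.inv().apply(ray(P,u,v)[1]))
cv2.imwrite('pics/w6.png',im[...,::-1])
g=im.astype(int); m=((g[...,2]-g[...,0]>3)&(g.sum(2)>270)).astype(np.uint8); mm=np.zeros_like(m); mm[262:360,274:374]=m[262:360,274:374]
cs,_=cv2.findContours(mm,0,2); k=max(cs,key=cv2.contourArea); e=cv2.fitEllipse(k); print('glass',e)
o,_=T(0,0); print('cam in tool',o)
# marks: outer ends (325,258?) lug outer edge
for nm,u,v in [('glass',*e[0]),('mk_in',325,266),('mk_out',323,354),('lugend',325.3,194)]:
    o,d=T(u,v); print(nm,[(z,(o+d*(z-o[2])/d[2])[:2].round(4).tolist()) for z in(-.027,-.024,-.021,.024,.027,.030)])
```

```text
4.825 [ 0.5212 -0.0651  0.2314] [-2.6570e-01 -1.8270e-01  1.8507e+00 -4.0000e-04  1.4747e+00  1.9430e-01]
4.875 [ 0.5208 -0.0655  0.2309] [-2.6660e-01 -1.8280e-01  1.8515e+00 -4.0000e-04  1.4746e+00  1.9420e-01]
4.925 [ 0.5206 -0.0657  0.2307] [-2.6720e-01 -1.8270e-01  1.8519e+00 -3.0000e-04  1.4745e+00  1.9420e-01]
4.975 [ 0.5206 -0.0659  0.2307] [-2.6760e-01 -1.8280e-01  1.8519e+00 -3.0000e-04  1.4745e+00  1.9420e-01]
5.025 [ 0.5207 -0.0659  0.2308] [-2.6770e-01 -1.8270e-01  1.8518e+00 -2.0000e-04  1.4744e+00  1.9420e-01]
5.075 [ 0.5209 -0.0659  0.231 ] [-2.6770e-01 -1.8280e-01  1.8514e+00 -1.0000e-04  1.4743e+00  1.9410e-01]
[[0.5579 0.0078 0.3678]
 [0.5574 0.0071 0.3669]
 [0.5572 0.0067 0.3663]
 [0.5571 0.0064 0.3661]
 [0.5571 0.0062 0.3661]
 [0.5572 0.0062 0.3662]]
glass ((324.4848327636719, 310.7263488769531), (71.56511688232422, 85.70877075195312), 85.02556610107422)
cam in tool [ 0.08069916  0.00029612 -0.13547357]
glass [(-0.027, [-0.0011, 0.0006]), (-0.024, [-0.0034, 0.0006]), (-0.021, [-0.0056, 0.0006]), (0.024, [-0.0396, 0.0008]), (0.027, [-0.0419, 0.0008]), (0.03, [-0.0441, 0.0008])]
mk_in [(-0.027, [0.018, 0.0008]), (-0.024, [0.0162, 0.0008]), (-0.021, [0.0145, 0.0008]), (0.024, [-0.0115, 0.001]), (0.027, [-0.0133, 0.0011]), (0.03, [-0.015, 0.0011])]
mk_out [(-0.027, [-0.0214, 0.0]), (-0.024, [-0.0243, 0.0]), (-0.021, [-0.0271, 0.0]), (0.024, [-0.0695, -0.0001]), (0.027, [-0.0723, -0.0001]), (0.03, [-0.0751, -0.0001])]
lugend [(-0.027, [0.0452, 0.0009]), (-0.024, [0.0442, 0.0009]), (-0.021, [0.0432, 0.0009]), (0.024, [0.0285, 0.0012]), (0.027, [0.0275, 0.0012]), (0.03, [0.0265, 0.0012])]
```

```bash
cat >> h.py <<'E'
def dial():
    im,P=cap('wrist'); s=manip.get_state()
    g=im.astype(int); m=((g[...,2]-g[...,0]>5)&(g.sum(2)>330)&(g.sum(2)<560)).astype(np.uint8)
    return im,P,s,m
E
python3 - <<'E'
from h import *
im,P,s,m=dial(); W={}
for n,u,v in(('lA',228,92),('lB',430,102)):
    mm=np.zeros_like(m); mm[v-32:v+32,u-28:u+28]=m[v-32:v+32,u-28:u+28]
    mm=cv2.morphologyEx(mm,cv2.MORPH_OPEN,np.ones((5,5)))
    cs,_=cv2.findContours(mm,0,2); k=max([c for c in cs if cv2.pointPolygonTest(c,(u,v),False)>0],key=cv2.contourArea); e=cv2.fitEllipse(cv2.convexHull(k)); print(e); W[n]=onz(P,*e[0],.104)
g=im.astype(int).sum(2)
for n,(a,b,c,d),z in(('hub',(65,125,300,358),.04),('plate',(150,193,302,348),.052)):
    mm=np.zeros(g.shape,np.uint8); mm[a:b,c:d]=(g[a:b,c:d]<290)
    mm=cv2.morphologyEx(mm,cv2.MORPH_OPEN,np.ones((5,5)))
    k=max(cv2.findContours(mm,0,2)[0],key=cv2.contourArea); e=cv2.fitEllipse(k); print(n,e,cv2.boundingRect(k),onz(P,*e[0],z))
c=(W['lA']+W['lB'])/2; d=W['lB']-W['lA']; print(c,np.linalg.norm(d),np.degrees(np.arctan2(d[1],d[0])))
# posts: bright pinkish tops
for n,u,v in(('pA',241,181),('pB',407,187)):
    sub=im[v-14:v+14,u-14:u+14].astype(int); mm=((sub[...,0]-sub[...,2]>2)&(sub.sum(2)>420)&(sub.sum(2)<590)).astype(np.uint8)
    mm=cv2.morphologyEx(mm,cv2.MORPH_OPEN,np.ones((3,3))); k=max(cv2.findContours(mm,0,2)[0],key=cv2.contourArea); q=cv2.minEnclosingCircle(k); print(n,q); 
    W[n]=onz(P,q[0][0]+u-14,q[0][1]+v-14,.09); print(W[n])
print(s['tool_pos'])
E
```

```text
((226.88482666015625, 85.60047912597656), (44.820953369140625, 49.32464599609375), 149.06044006347656)
((432.248779296875, 92.98851776123047), (44.17595291137695, 48.8129997253418), 34.53572082519531)
hub ((329.3891906738281, 87.9979476928711), (47.01114273071289, 48.90664291381836), 0.43429434299468994) (306, 65, 48, 48) [ 0.55951752 -0.0007296   0.04      ]
plate ((325.6227722167969, 170.5144805908203), (37.664459228515625, 39.563194274902344), 98.63667297363281) (307, 151, 39, 39) [ 0.52325324 -0.06585261  0.052     ]
[ 5.59011808e-01 -3.76158874e-04  1.04000000e-01] 0.15099690201277044 -28.479848053827983
pA ((15.5, 7.0), 8.321758270263672)
[ 0.46383671 -0.02880749  0.09      ]
pB ((17.27083396911621, 7.583333492279053), 8.105979919433594)
[ 0.5872266  -0.09676101  0.09      ]
[ 0.5209834  -0.06591985  0.23115991]
```

Run:
```python
from h import *
plan([((.5243,-.0630,.110),-27.4,4)])
```

```text
"dx":0.007,"dy":0.003,"dz":0.202,"rz":0.027
"dx":0.007,"dy":0.003,"dz":0.202,"rz":0.027
"dx":0.007,"dy":0.003,"dz":0.202,"rz":0.027
"dx":0.007,"dy":0.003,"dz":0.202,"rz":0.027
```

Call:
servo_tool(deltas=[{"dx": 0.007, "dy": 0.003, "dz": 0.2, "rx": 0, "ry": 0, "rz": 0.027}, {"dx": 0.007, "dy": 0.003, "dz": 0.2, "rx": 0, "ry": 0, "rz": 0.027}, {"dx": 0.007, "dy": 0.003, "dz": 0.2, "rx": 0, "ry": 0, "rz": 0.027}, {"dx": 0.007, "dy": 0.003, "dz": 0.2, "rx": 0, "ry": 0, "rz": 0.027}, {"dx": 0, "dy": 0, "dz": 0, "rx": 0, "ry": 0, "rz": 0}])

```text
clock: 5.75
tool_pos: [0.5226, -0.0622, 0.1087]
tool_rot: [-0.002, 0.854, 0.52, -0.002]
force: [-1.8, -0.5, -1.9]
opening: 0.0454
grasp_force: 62.1
```

Call:
servo_tool(deltas=[{"dx": 0, "dy": 0, "dz": 0, "rx": 0, "ry": 0, "rz": 0}, {"dx": 0, "dy": 0, "dz": 0, "rx": 0, "ry": 0, "rz": 0}, {"dx": 0, "dy": 0, "dz": 0, "rx": 0, "ry": 0, "rz": 0}, {"dx": 0, "dy": 0, "dz": 0, "rx": 0, "ry": 0, "rz": 0}, {"dx": 0, "dy": 0, "dz": 0, "rx": 0, "ry": 0, "rz": 0}])

```text
clock: 6.38
tool_pos: [0.5251, -0.0625, 0.112]
tool_rot: [0.0, 0.854, 0.52, 0.0]
force: [0.2, -0.0, -2.2]
opening: 0.0454
grasp_force: 62.1
```

Run:
```python
from h import *
im,P=cap('wrist','w7'); s=manip.get_state(); print(s['clock'],s['tool_pos'],s['force'])
M=R.from_quat(np.roll(s['tool_rot'],-1)).as_matrix();print(np.degrees(np.arctan2(M[1,1],M[0,1])),M[:,2])
plan([((.5243,-.0630,.110),-27.4,1)])
cv2.imwrite('pics/w7c.png',cv2.resize(im[60:360,170:480,::-1],None,fx=1.9,fy=1.9))
```

```text
6.425 [ 0.5251149  -0.06244858  0.11190391] [-0.96367933 -0.00803565 -2.10423526]
-27.30984563355591 [ 1.66795228e-04 -6.04899334e-05 -9.99999984e-01]
"dx":-0.006,"dy":-0.003,"dz":0.013,"rz":0.010
```

View pics/w7c.png

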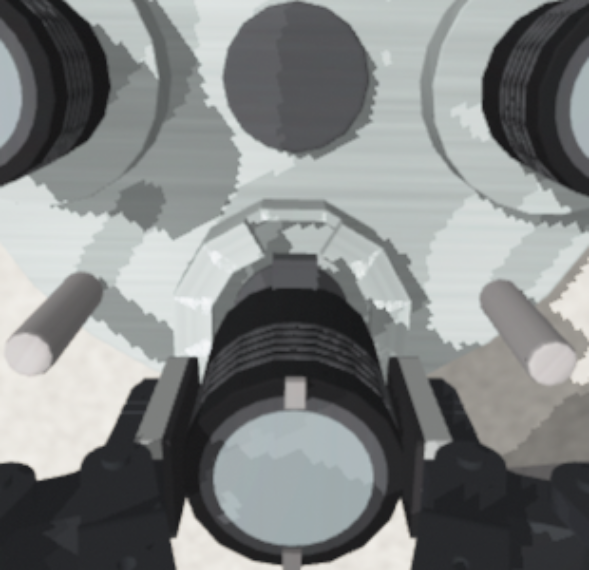

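The lug at (295,270 in the crop) lines up with the inner notch, and the lens is centred on the collar. I'll descend to just above the plate.

Call:
servo_tool(deltas=[{"dx": -0.006, "dy": -0.003, "dz": 0.03, "rx": 0, "ry": 0, "rz": 0.01}, {"dx": 0, "dy": 0, "dz": 0.03, "rx": 0, "ry": 0, "rz": 0}, {"dx": 0, "dy": 0, "dz": 0.03, "rx": 0, "ry": 0, "rz": 0}, {"dx": 0, "dy": 0, "dz": 0.03, "rx": 0, "ry": 0, "rz": 0}, {"dx": 0, "dy": 0, "dz": 0.03, "rx": 0, "ry": 0, "rz": 0}])

```text
clock: 7.05
tool_pos: [0.5242, -0.063, 0.0889]
tool_rot: [-0.0, 0.854, 0.52, -0.0]
force: [-0.3, -0.2, -2.6]
opening: 0.0454
grasp_force: 62.1
```

Call:
servo_tool(deltas=[{"dx": 0, "dy": 0, "dz": 0.02, "rx": 0, "ry": 0, "rz": 0}, {"dx": 0, "dy": 0, "dz": 0, "rx": 0, "ry": 0, "rz": 0}, {"dx": 0, "dy": 0, "dz": 0, "rx": 0, "ry": 0, "rz": 0}, {"dx": 0, "dy": 0, "dz": 0, "rx": 0, "ry": 0, "rz": 0}, {"dx": 0, "dy": 0, "dz": 0, "rx": 0, "ry": 0, "rz": 0}])

```text
clock: 7.68
tool_pos: [0.5245, -0.0631, 0.0866]
tool_rot: [0.0, 0.854, 0.52, 0.0]
force: [-0.5, 0.1, -0.3]
opening: 0.0458
grasp_force: 62.5
```

Call:
servo_tool(deltas=[{"dx": 0, "dy": 0, "dz": 0.02, "rx": 0, "ry": 0, "rz": 0}, {"dx": 0, "dy": 0, "dz": 0.02, "rx": 0, "ry": 0, "rz": 0}, {"dx": 0, "dy": 0, "dz": 0.02, "rx": 0, "ry": 0, "rz": 0}, {"dx": 0, "dy": 0, "dz": 0, "rx": 0, "ry": 0, "rz": 0}, {"dx": 0, "dy": 0, "dz": 0, "rx": 0, "ry": 0, "rz": 0}])

```text
clock: 8.3
tool_pos: [0.5246, -0.0631, 0.0779]
tool_rot: [0.0, 0.854, 0.52, 0.0]
force: [-2.9, 0.7, 5.9]
opening: 0.0456
grasp_force: 62.7
```

Spring force is about 8 N, so the underside is about 4 mm above the floor. Now I'll turn clockwise about the lens axis.

Call:
servo_tool(deltas=[{"dx": 0, "dy": 0.002, "dz": 0, "rx": 0, "ry": 0, "rz": 0.7}, {"dx": 0, "dy": 0.002, "dz": 0, "rx": 0, "ry": 0, "rz": 0.7}, {"dx": 0, "dy": 0.002, "dz": 0, "rx": 0, "ry": 0, "rz": 0.7}, {"dx": 0, "dy": 0.002, "dz": 0, "rx": 0, "ry": 0, "rz": 0.7}, {"dx": 0, "dy": 0.002, "dz": 0, "rx": 0, "ry": 0, "rz": 0.7}])

```text
clock: 8.93
tool_pos: [0.5268, -0.0646, 0.0785]
tool_rot: [0.001, 0.96, 0.278, 0.001]
force: [-1.1, -1.6, 5.4]
opening: 0.0458
grasp_force: 62.9
```

Call:
servo_tool(deltas=[{"dx": 0.001, "dy": 0.003, "dz": 0, "rx": 0, "ry": 0, "rz": 0.7}, {"dx": 0, "dy": 0.003, "dz": 0, "rx": 0, "ry": 0, "rz": 0.7}, {"dx": 0.001, "dy": 0.002, "dz": 0, "rx": 0, "ry": 0, "rz": 0.7}, {"dx": 0, "dy": 0.002, "dz": 0, "rx": 0, "ry": 0, "rz": 0.7}, {"dx": 0, "dy": 0.002, "dz": 0, "rx": 0, "ry": 0, "rz": 0.7}])

```text
clock: 9.55
tool_pos: [0.5278, -0.0661, 0.0786]
tool_rot: [0.001, 1.0, 0.02, 0.002]
force: [-0.6, -0.1, 5.0]
opening: 0.0457
grasp_force: 62.9
```

Run:
```python
from h import *
s=manip.get_state(); print(s['clock'],s['tool_pos'],s['force'],s['torque'])
r=R.from_quat(np.roll(s['tool_rot'],-1));M=r.as_matrix();print(np.degrees(np.arctan2(M[1,1],M[0,1])),M[:,2], r.apply([-.0033,.0006,.032])+s['tool_pos'])
```

```text
9.55 [ 0.52783967 -0.06614613  0.07860224] [-0.55555606 -0.10552505  4.98948487] [-0.12288547  0.10678839  0.08829935]
-87.74635801369246 [ 0.00351507 -0.00145296 -0.99999277] [ 0.52467832 -0.06692195  0.04659202]
```

Call:
servo_tool(deltas=[{"dx": 0, "dy": 0.002, "dz": 0.002, "rx": 0, "ry": 0, "rz": 0.6}, {"dx": 0, "dy": 0.002, "dz": 0.001, "rx": 0, "ry": 0, "rz": 0.6}, {"dx": 0, "dy": 0.002, "dz": 0, "rx": 0, "ry": 0, "rz": 0.6}, {"dx": 0, "dy": 0.002, "dz": 0, "rx": 0, "ry": 0, "rz": 0.6}, {"dx": 0, "dy": 0.002, "dz": 0, "rx": 0, "ry": 0, "rz": 0.6}])

```text
clock: 10.18
tool_pos: [0.5277, -0.0677, 0.0782]
tool_rot: [0.0, 0.979, -0.204, 0.002]
force: [-0.4, -1.1, 5.3]
opening: 0.0455
grasp_force: 62.9
```

Call:
servo_tool(deltas=[{"dx": 0, "dy": 0.002, "dz": 0, "rx": 0, "ry": 0, "rz": 0.4}, {"dx": 0, "dy": 0, "dz": 0, "rx": 0, "ry": 0, "rz": 0.1}, {"dx": 0, "dy": 0, "dz": 0, "rx": 0, "ry": 0, "rz": 0}, {"dx": 0, "dy": 0, "dz": 0, "rx": 0, "ry": 0, "rz": 0}, {"dx": 0, "dy": 0, "dz": 0, "rx": 0, "ry": 0, "rz": 0}])

```text
clock: 10.8
tool_pos: [0.5273, -0.0682, 0.0782]
tool_rot: [0.001, 0.971, -0.239, 0.002]
force: [-1.1, -1.8, 6.7]
opening: 0.0455
grasp_force: 63.0
```

Run:
```python
from h import *
s=manip.get_state(); print(s['clock'],s['tool_pos'],s['force'],s['torque'])
r=R.from_quat(np.roll(s['tool_rot'],-1));M=r.as_matrix();print(np.degrees(np.arctan2(M[1,1],M[0,1])),M[:,2], r.apply([-.0033,.0006,.032])+s['tool_pos'])
im,P=cap('wrist','w8')
cv2.imwrite('pics/w8c.png',cv2.resize(im[60:360,120:520,::-1],None,fx=1.6,fy=1.6))
```

```text
10.8 [ 0.52732687 -0.06818986  0.07820255] [-1.08904988 -1.76703782  6.72199664] [-0.31904988  0.29546702  0.1045355 ]
-117.60526187313437 [ 0.00290618 -0.00227031 -0.9999932 ] [ 0.52421753 -0.06726508  0.0461912 ]
```

View pics/w8c.png

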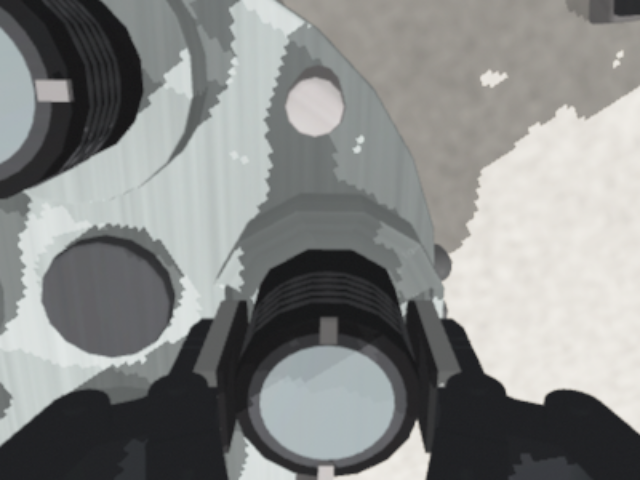

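The lens is turned with its marks in line with tool x, and the neighbouring post is clear. I'll nudge further to feel the stop.

Call:
servo_tool(deltas=[{"dx": 0, "dy": 0, "dz": 0, "rx": 0, "ry": 0, "rz": 0.2}, {"dx": 0, "dy": 0, "dz": 0, "rx": 0, "ry": 0, "rz": 0}, {"dx": 0, "dy": 0, "dz": 0, "rx": 0, "ry": 0, "rz": 0}, {"dx": 0, "dy": 0, "dz": 0, "rx": 0, "ry": 0, "rz": 0}, {"dx": 0, "dy": 0, "dz": 0, "rx": 0, "ry": 0, "rz": 0}])

```text
clock: 11.48
tool_pos: [0.5269, -0.0686, 0.0782]
tool_rot: [0.002, 0.968, -0.252, 0.001]
force: [-2.9, -3.5, 7.6]
opening: 0.0452
grasp_force: 63.1
```

Run:
```python
from h import *
s=manip.get_state(); print(s['clock'],s['tool_pos'],s['force'],s['torque'])
r=R.from_quat(np.roll(s['tool_rot'],-1));M=r.as_matrix();print(np.degrees(np.arctan2(M[1,1],M[0,1])))
```

```text
11.475 [ 0.52692509 -0.0686465   0.07817517] [-2.89436854 -3.47010116  7.58760987] [-0.57770219  0.54082971  0.59156726]
-119.22730246751037
```

The stop is felt: torque about z rose to 0.59 N m. Releasing.

Call:
servo_tool(deltas=[{"dx": 0, "dy": 0, "dz": 0, "rx": 0, "ry": 0, "rz": 0}, {"dx": 0, "dy": 0, "dz": 0, "rx": 0, "ry": 0, "rz": 0}, {"dx": 0, "dy": 0, "dz": 0, "rx": 0, "ry": 0, "rz": 0}, {"dx": 0, "dy": 0, "dz": 0, "rx": 0, "ry": 0, "rz": 0}, {"dx": 0, "dy": 0, "dz": 0, "rx": 0, "ry": 0, "rz": 0}], gripper=0.75)

```text
clock: 12.1
tool_pos: [0.526, -0.0672, 0.0767]
tool_rot: [-0.0, 0.967, -0.253, -0.0]
force: [0.5, -0.7, -0.2]
opening: 0.0639
grasp_force: 0.0
```

Call:
servo_tool(deltas=[{"dx": 0, "dy": 0, "dz": -0.1, "rx": 0, "ry": 0, "rz": 0}, {"dx": 0, "dy": 0, "dz": -0.2, "rx": 0, "ry": 0, "rz": 0}, {"dx": 0, "dy": 0, "dz": -0.3, "rx": 0, "ry": 0, "rz": 0}, {"dx": 0, "dy": 0, "dz": -0.3, "rx": 0, "ry": 0, "rz": 0}, {"dx": 0, "dy": 0, "dz": 0, "rx": 0, "ry": 0, "rz": 0}])

```text
clock: 12.72
tool_pos: [0.5289, -0.068, 0.2186]
tool_rot: [0.0, 0.967, -0.253, 0.006]
force: [-0.3, 0.3, -0.1]
opening: 0.0638
grasp_force: 0.0
```

Call:
servo_tool(deltas=[{"dx": 0, "dy": 0, "dz": 0, "rx": 0, "ry": 0, "rz": 0}, {"dx": 0, "dy": 0, "dz": 0, "rx": 0, "ry": 0, "rz": 0}, {"dx": 0, "dy": 0, "dz": 0, "rx": 0, "ry": 0, "rz": 0}, {"dx": 0, "dy": 0, "dz": 0, "rx": 0, "ry": 0, "rz": 0}, {"dx": 0, "dy": 0, "dz": 0, "rx": 0, "ry": 0, "rz": 0}])

```text
clock: 13.35
tool_pos: [0.5259, -0.0672, 0.2115]
tool_rot: [-0.0, 0.967, -0.253, -0.0]
force: [0.0, -0.4, -0.4]
opening: 0.0641
grasp_force: 0.0
```

Run:
```python
from h import *
im,P=cap('wrist','w9'); s=manip.get_state(); print(s['clock'],s['tool_pos'],s['opening'],s['force'])
cv2.imwrite('pics/t9.png',manip.capture('top')[...,::-1])
print('expect lens top px',proj(P,(.5233,-.0662,.104)))
g=im.astype(int); m=((g[...,2]-g[...,0]>3)&(g.sum(2)>270)&(g.sum(2)<600)).astype(np.uint8)
m=cv2.morphologyEx(m,cv2.MORPH_OPEN,np.ones((5,5)))
for k in cv2.findContours(m,0,2)[0]:
    if cv2.contourArea(k)>700:
        e=cv2.fitEllipse(cv2.convexHull(k)); print(np.round(e[0],1),np.round(e[1],1),cv2.contourArea(k),onz(P,*e[0],.104).round(4))
```

```text
13.4 [ 0.52596651 -0.06724595  0.21164467] 0.06438692099009603 [ 0.33705405 -0.07346472  0.23550023]
expect lens top px [324.64884112 199.77336097]
[295. 255.] [38.4 84.6] 1316.5 [ 0.4944 -0.0229  0.104 ]
[125.4 203.1] [40.4 48.4] 1476.5 [0.5949 0.0662 0.104 ]
[325.1 200.1] [43.  45.6] 1488.0 [ 0.5229 -0.0664  0.104 ]
[ 82.8 176.2] [45.8 54.2] 1068.0 [0.6267 0.0799 0.104 ]
[149.7 127.3] [41.6 96.8] 1549.5 [0.6307 0.0145 0.104 ]
[213.1  97.7] [47.9 53.3] 1950.5 [ 0.6253 -0.0359  0.104 ]
[247.9 169. ] [111.9 258.8] 10630.0 [ 0.5716 -0.029   0.104 ]
```

```bash
cat >> h.py <<'E'
def marks(im,P,c,z=.104,r=.0215):
    a=np.radians(np.arange(0,360,2)); b=[]
    for t in a:
        u,v=proj(P,(c[0]+r*np.cos(t),c[1]+r*np.sin(t),z)); b.append(cv2.getRectSubPix(im,(1,1),(float(u),float(v))).astype(int).sum())
    b=np.array(b); return [(int(i*2),int(b[i])) for i in np.where(b>300)[0]], int(np.median(b))
E
python3 - <<'E'
from h import *
P=manip.camera_params('wrist');im=cv2.imread('pics/w9.png')[...,::-1].copy()
for r in(.0205,.0215): print(marks(im,P,(.5229,-.0664),r=r)); print(marks(im,P,(.6253,-.0359),r=r))
E
```

```text
([(146, 458), (148, 526), (150, 529), (152, 529), (154, 483), (156, 350), (326, 457), (328, 527), (330, 527), (332, 527), (334, 495), (336, 374)], 119)
([(58, 418), (60, 466), (62, 465), (64, 465), (66, 433), (68, 309), (236, 378), (238, 455), (240, 467), (242, 467), (244, 467), (246, 374)], 109)
([(146, 449), (148, 521), (150, 529), (152, 528), (154, 479), (156, 333), (326, 437), (328, 526), (330, 527), (332, 527), (334, 489), (336, 348)], 114)
([(58, 413), (60, 465), (62, 464), (64, 464), (66, 426), (236, 362), (238, 452), (240, 469), (242, 468), (244, 461), (246, 346)], 104)
```

The lens is seated: top centre at (.523,-.066), and the marks at 150.5°/330.5° match the pocket's y axis (151.5°). Next I'll take post B at angle -73.5° and swing it round by 90°.

Run:
```python
from h import *
plan([((.5872,-.0965,.15),16.5,16),((.5872,-.0965,.068),16.5,4)])
```

```text
"dx":0.028,"dz":0.026,"rz":-0.988
"dx":0.028,"dy":0.002,"dz":0.026,"rz":-0.988
"dx":0.028,"dy":0.006,"dz":0.026,"rz":-0.988
"dx":0.026,"dy":0.010,"dz":0.026,"rz":-0.988
"dx":0.024,"dy":0.014,"dz":0.026,"rz":-0.988
"dx":0.022,"dy":0.018,"dz":0.026,"rz":-0.988
"dx":0.019,"dy":0.021,"dz":0.026,"rz":-0.988
"dx":0.016,"dy":0.023,"dz":0.026,"rz":-0.988
"dx":0.012,"dy":0.025,"dz":0.026,"rz":-0.988
"dx":0.008,"dy":0.027,"dz":0.026,"rz":-0.988
"dx":0.004,"dy":0.028,"dz":0.026,"rz":-0.988
"dy":0.028,"dz":0.026,"rz":-0.988
"dx":-0.004,"dy":0.028,"dz":0.026,"rz":-0.988
"dx":-0.008,"dy":0.027,"dz":0.026,"rz":-0.988
"dx":-0.012,"dy":0.026,"dz":0.026,"rz":-0.988
"dx":-0.016,"dy":0.024,"dz":0.026,"rz":-0.988
"dz":0.137
"dz":0.137
"dz":0.137
"dz":0.137
```

Call:
servo_tool(deltas=[{"dx": 0.03, "dy": 0, "dz": 0.02, "rx": 0, "ry": 0, "rz": -0.99}, {"dx": 0.03, "dy": 0, "dz": 0.02, "rx": 0, "ry": 0, "rz": -0.99}, {"dx": 0.03, "dy": 0.01, "dz": 0.02, "rx": 0, "ry": 0, "rz": -0.99}, {"dx": 0.025, "dy": 0.01, "dz": 0.02, "rx": 0, "ry": 0, "rz": -0.99}, {"dx": 0.025, "dy": 0.015, "dz": 0.02, "rx": 0, "ry": 0, "rz": -0.99}], gripper=0.5)

```text
clock: 14.08
tool_pos: [0.546, -0.0773, 0.1968]
tool_rot: [0.0, 0.993, 0.117, 0.0]
force: [0.5, -0.5, -0.1]
opening: 0.0426
grasp_force: 0.0
```

Call:
servo_tool(deltas=[{"dx": 0.02, "dy": 0.02, "dz": 0.03, "rx": 0, "ry": 0, "rz": -0.99}, {"dx": 0.02, "dy": 0.02, "dz": 0.03, "rx": 0, "ry": 0, "rz": -0.99}, {"dx": 0.015, "dy": 0.025, "dz": 0.03, "rx": 0, "ry": 0, "rz": -0.99}, {"dx": 0.01, "dy": 0.025, "dz": 0.03, "rx": 0, "ry": 0, "rz": -0.99}, {"dx": 0.01, "dy": 0.025, "dz": 0.03, "rx": 0, "ry": 0, "rz": -0.99}])

```text
clock: 14.7
tool_pos: [0.5646, -0.0868, 0.1743]
tool_rot: [0.0, 0.883, 0.469, 0.0]
force: [-0.2, 0.9, -1.1]
opening: 0.0427
grasp_force: 0.0
```

Call:
servo_tool(deltas=[{"dx": 0, "dy": 0.03, "dz": 0.03, "rx": 0, "ry": 0, "rz": -0.99}, {"dx": 0, "dy": 0.03, "dz": 0.03, "rx": 0, "ry": 0, "rz": -0.99}, {"dx": 0, "dy": 0.03, "dz": 0.03, "rx": 0, "ry": 0, "rz": -0.99}, {"dx": -0.01, "dy": 0.03, "dz": 0.03, "rx": 0, "ry": 0, "rz": -0.99}, {"dx": -0.01, "dy": 0.025, "dz": 0.03, "rx": 0, "ry": 0, "rz": -0.99}])

```text
clock: 15.32
tool_pos: [0.5847, -0.0962, 0.1517]
tool_rot: [0.0, 0.652, 0.758, 0.0]
force: [0.4, -0.5, 0.5]
opening: 0.0429
grasp_force: 0.0
```

Call:
servo_tool(deltas=[{"dx": -0.015, "dy": 0.025, "dz": 0, "rx": 0, "ry": 0, "rz": -0.99}, {"dx": 0, "dy": 0, "dz": 0, "rx": 0, "ry": 0, "rz": 0}, {"dx": 0, "dy": 0, "dz": 0, "rx": 0, "ry": 0, "rz": 0}, {"dx": 0, "dy": 0, "dz": 0, "rx": 0, "ry": 0, "rz": 0}, {"dx": 0, "dy": 0, "dz": 0, "rx": 0, "ry": 0, "rz": 0}])

```text
clock: 15.95
tool_pos: [0.5884, -0.0978, 0.1519]
tool_rot: [0.0, 0.597, 0.803, 0.0]
force: [0.3, 0.2, -0.7]
opening: 0.0428
grasp_force: 0.0
```

Run:
```python
from h import *
im,P=cap('wrist','w10'); s=manip.get_state(); print(s['clock'],s['tool_pos'],s['opening'])
u,v=proj(P,(.5872,-.0965,.09)); print(u,v)
u,v=int(u),int(v); sub=im[v-25:v+25,u-25:u+25].astype(int); mm=((sub[...,0]-sub[...,2]>2)&(sub.sum(2)>420)&(sub.sum(2)<600)).astype(np.uint8)
mm=cv2.morphologyEx(mm,cv2.MORPH_OPEN,np.ones((5,5)))
for k in cv2.findContours(mm,0,2)[0]:
    q=cv2.minEnclosingCircle(k); print(q,cv2.contourArea(k),onz(P,q[0][0]+u-25,q[0][1]+v-25,.09))
plan([((.5872,-.0965,.068),16.5,4)])
```

```text
16.0 [ 0.58842291 -0.0978001   0.15192031] 0.04290728657131407
321.90744226488835 215.4571553352399
((45.625, 43.5), 6.453054904937744) 68.0 [ 0.60266878 -0.10469005  0.09      ]
((47.5, 30.5), 2.9155757427215576) 14.5 [ 0.60109707 -0.095876    0.09      ]
((16.76984214782715, 34.230159759521484), 22.346817016601562) 610.5 [ 0.58339774 -0.10381437  0.09      ]
"dx":0.003,"dz":0.140,"rz":0.007
"dx":0.003,"dz":0.140,"rz":0.007
"dx":0.003,"dz":0.140,"rz":0.007
"dx":0.003,"dz":0.140,"rz":0.007
```

Call:
servo_tool(deltas=[{"dx": 0, "dy": 0, "dz": 0.14, "rx": 0, "ry": 0, "rz": 0.01}, {"dx": 0, "dy": 0, "dz": 0.14, "rx": 0, "ry": 0, "rz": 0.01}, {"dx": 0, "dy": 0, "dz": 0.14, "rx": 0, "ry": 0, "rz": 0.01}, {"dx": 0, "dy": 0, "dz": 0.13, "rx": 0, "ry": 0, "rz": 0}, {"dx": 0, "dy": 0, "dz": 0, "rx": 0, "ry": 0, "rz": 0}])

```text
clock: 16.62
tool_pos: [0.5866, -0.0973, 0.0663]
tool_rot: [-0.002, 0.598, 0.801, -0.001]
force: [-0.1, -0.5, -0.1]
opening: 0.0427
grasp_force: 0.0
```

Call:
servo_tool(deltas=[{"dx": 0, "dy": 0, "dz": 0, "rx": 0, "ry": 0, "rz": 0}, {"dx": 0, "dy": 0, "dz": 0, "rx": 0, "ry": 0, "rz": 0}, {"dx": 0, "dy": 0, "dz": 0, "rx": 0, "ry": 0, "rz": 0}, {"dx": 0, "dy": 0, "dz": 0, "rx": 0, "ry": 0, "rz": 0}, {"dx": 0, "dy": 0, "dz": 0, "rx": 0, "ry": 0, "rz": 0}], gripper=0, grip_force=25)

```text
clock: 17.25
tool_pos: [0.5876, -0.0986, 0.0704]
tool_rot: [-0.0, 0.598, 0.801, -0.001]
force: [-5.7, -2.1, 2.4]
opening: 0.0132
grasp_force: 24.5
```

Run:
```python
from h import *
s=manip.get_state(); p=s['tool_pos']; print(s['clock'],p,s['opening'],s['grasp_force'],s['force'])
M=R.from_quat(np.roll(s['tool_rot'],-1)).as_matrix();y=np.degrees(np.arctan2(M[1,1],M[0,1]));print(y)
c=np.array([.5590,-.0005]); v=p[:2]-c; r=np.hypot(*v); a=np.degrees(np.arctan2(v[1],v[0])); print(r,a)
w=[]; n=20
for i in range(1,n+1):
    t=np.radians(a-90*i/n); w.append(((c[0]+r*np.cos(t),c[1]+r*np.sin(t),p[2]),y-90*i/n,1))
plan(w)
```

```text
17.25 [ 0.58764459 -0.09856841  0.07041445] 0.013221346649057938 24.504192173480988 [-5.65187238 -2.14915529  2.42010187]
16.532686517773765
0.10216616433171506 -73.71755735926526
"dx":0.002,"dy":-0.053,"rx":-0.018,"ry":0.006,"rz":0.524
"dx":0.002,"dy":-0.053,"rz":0.524
"dx":0.002,"dy":-0.053,"rz":0.524
"dx":0.002,"dy":-0.053,"rz":0.524
"dx":0.002,"dy":-0.053,"rz":0.524
"dx":0.002,"dy":-0.053,"rz":0.524
"dx":0.002,"dy":-0.053,"rz":0.524
"dx":0.002,"dy":-0.053,"rz":0.524
"dx":0.002,"dy":-0.053,"rz":0.524
"dx":0.002,"dy":-0.053,"rz":0.524
"dx":0.002,"dy":-0.053,"rz":0.524
"dx":0.002,"dy":-0.053,"rz":0.524
"dx":0.002,"dy":-0.053,"rz":0.524
"dx":0.002,"dy":-0.053,"rz":0.524
"dx":0.002,"dy":-0.053,"rz":0.524
"dx":0.002,"dy":-0.053,"rz":0.524
"dx":0.002,"dy":-0.053,"rz":0.524
"dx":0.002,"dy":-0.053,"rz":0.524
"dx":0.002,"dy":-0.053,"rz":0.524
"dx":0.002,"dy":-0.053,"rz":0.524
```

Call:
servo_tool(deltas=[{"dx": 0.002, "dy": -0.053, "dz": 0, "rx": 0, "ry": 0, "rz": 0.52}, {"dx": 0.002, "dy": -0.053, "dz": 0, "rx": 0, "ry": 0, "rz": 0.52}, {"dx": 0.002, "dy": -0.053, "dz": 0, "rx": 0, "ry": 0, "rz": 0.52}, {"dx": 0.002, "dy": -0.053, "dz": 0, "rx": 0, "ry": 0, "rz": 0.52}, {"dx": 0.002, "dy": -0.053, "dz": 0, "rx": 0, "ry": 0, "rz": 0.52}])

```text
clock: 17.88
tool_pos: [0.5503, -0.1023, 0.0704]
tool_rot: [0.002, 0.743, 0.669, 0.001]
force: [2.2, -1.0, -3.9]
opening: 0.0129
grasp_force: 25.2
```

Call:
servo_tool(deltas=[{"dx": 0.002, "dy": -0.053, "dz": 0, "rx": 0, "ry": 0, "rz": 0.52}, {"dx": 0.002, "dy": -0.053, "dz": 0, "rx": 0, "ry": 0, "rz": 0.52}, {"dx": 0.002, "dy": -0.053, "dz": 0, "rx": 0, "ry": 0, "rz": 0.52}, {"dx": 0.002, "dy": -0.053, "dz": 0, "rx": 0, "ry": 0, "rz": 0.52}, {"dx": 0.002, "dy": -0.053, "dz": 0, "rx": 0, "ry": 0, "rz": 0.52}])

```text
clock: 18.5
tool_pos: [0.512, -0.0915, 0.0704]
tool_rot: [0.002, 0.859, 0.512, 0.0]
force: [1.4, -5.3, -3.3]
opening: 0.0131
grasp_force: 25.3
```

```bash
cat > st.py <<'E'
from h import *
s=manip.get_state(); p=s['tool_pos']; print(s['clock'],p,s['opening'],s['force'])
M=R.from_quat(np.roll(s['tool_rot'],-1)).as_matrix();y=np.degrees(np.arctan2(M[1,1],M[0,1]))
v=p[:2]-np.array([.5590,-.0005]); print(y,np.hypot(*v),np.degrees(np.arctan2(v[1],v[0])))
E
python3 st.py
```

```text
18.5 [ 0.51201489 -0.09153241  0.07043487] 0.013054997625804627 [ 1.38523533 -5.29127426 -3.27700117]
-28.35771454884131 0.1024426685198226 -117.29989193827143
```

Call:
servo_tool(deltas=[{"dx": 0.002, "dy": -0.053, "dz": 0, "rx": 0, "ry": 0, "rz": 0.52}, {"dx": 0.002, "dy": -0.053, "dz": 0, "rx": 0, "ry": 0, "rz": 0.52}, {"dx": 0.002, "dy": -0.053, "dz": 0, "rx": 0, "ry": 0, "rz": 0.52}, {"dx": 0.002, "dy": -0.053, "dz": 0, "rx": 0, "ry": 0, "rz": 0.52}, {"dx": 0.002, "dy": -0.053, "dz": 0, "rx": 0, "ry": 0, "rz": 0.52}])

```text
clock: 19.12
tool_pos: [0.4806, -0.0669, 0.0704]
tool_rot: [0.002, 0.942, 0.336, -0.001]
force: [-2.7, -6.8, -0.5]
opening: 0.013
grasp_force: 25.5
```

Call:
servo_tool(deltas=[{"dx": 0.002, "dy": -0.053, "dz": 0, "rx": 0, "ry": 0, "rz": 0.52}, {"dx": 0.002, "dy": -0.053, "dz": 0, "rx": 0, "ry": 0, "rz": 0.52}, {"dx": 0.002, "dy": -0.053, "dz": 0, "rx": 0, "ry": 0, "rz": 0.52}, {"dx": 0.002, "dy": -0.053, "dz": 0, "rx": 0, "ry": 0, "rz": 0.52}, {"dx": 0.002, "dy": -0.05, "dz": 0, "rx": 0, "ry": 0, "rz": 0.52}])

```text
clock: 19.75
tool_pos: [0.4623, -0.0351, 0.0704]
tool_rot: [0.005, 0.989, 0.147, -0.0]
force: [-5.3, -8.0, 2.5]
opening: 0.0129
grasp_force: 26.2
```

Call:
servo_tool(deltas=[{"dx": 0, "dy": 0, "dz": 0, "rx": 0, "ry": 0, "rz": 0}, {"dx": 0, "dy": 0, "dz": 0, "rx": 0, "ry": 0, "rz": 0}, {"dx": 0, "dy": 0, "dz": 0, "rx": 0, "ry": 0, "rz": 0}, {"dx": 0, "dy": 0, "dz": 0, "rx": 0, "ry": 0, "rz": 0}, {"dx": 0, "dy": 0, "dz": 0, "rx": 0, "ry": 0, "rz": 0}])

```text
clock: 20.38
tool_pos: [0.461, -0.0299, 0.0704]
tool_rot: [-0.001, 0.989, 0.149, -0.001]
force: [-7.2, 2.6, 5.7]
opening: 0.0128
grasp_force: 26.5
```

```bash
python3 st.py
```

```text
20.375 [ 0.46103458 -0.02993463  0.07037854] 0.012777592409904727 [-7.1666384   2.59021886  5.74856426]
-72.88995600459964 0.1022918405850725 -163.2766112511545
```

Call:
servo_tool(deltas=[{"dx": 0, "dy": 0, "dz": 0, "rx": 0, "ry": 0, "rz": 0}, {"dx": 0, "dy": 0, "dz": 0, "rx": 0, "ry": 0, "rz": 0}, {"dx": 0, "dy": 0, "dz": 0, "rx": 0, "ry": 0, "rz": 0}, {"dx": 0, "dy": 0, "dz": 0, "rx": 0, "ry": 0, "rz": 0}, {"dx": 0, "dy": 0, "dz": 0, "rx": 0, "ry": 0, "rz": 0}], gripper=0.5)

```text
clock: 21.0
tool_pos: [0.4621, -0.0307, 0.0694]
tool_rot: [0.0, 0.989, 0.149, 0.0]
force: [-0.3, -0.1, -0.2]
opening: 0.0424
grasp_force: 0.0
```

Call:
servo_tool(deltas=[{"dx": 0, "dy": 0, "dz": -0.1, "rx": 0, "ry": 0, "rz": 0}, {"dx": 0, "dy": 0, "dz": -0.3, "rx": 0, "ry": 0, "rz": 0}, {"dx": 0, "dy": 0, "dz": -0.3, "rx": 0, "ry": 0, "rz": 0}, {"dx": 0, "dy": 0, "dz": -0.3, "rx": 0, "ry": 0, "rz": 0}, {"dx": 0, "dy": 0, "dz": -0.2, "rx": 0, "ry": 0, "rz": 0}])

```text
clock: 21.62
tool_pos: [0.4628, -0.0308, 0.2534]
tool_rot: [0.001, 0.989, 0.149, 0.002]
force: [1.0, 0.9, -0.7]
opening: 0.0425
grasp_force: 0.0
```

Call:
servo_tool(deltas=[{"dx": 0, "dy": 0, "dz": 0, "rx": 0, "ry": 0, "rz": 0}, {"dx": 0, "dy": 0, "dz": 0, "rx": 0, "ry": 0, "rz": 0}, {"dx": 0, "dy": 0, "dz": 0, "rx": 0, "ry": 0, "rz": 0}, {"dx": 0, "dy": 0, "dz": 0, "rx": 0, "ry": 0, "rz": 0}, {"dx": 0, "dy": 0, "dz": 0, "rx": 0, "ry": 0, "rz": 0}])

```text
clock: 22.25
tool_pos: [0.4618, -0.0306, 0.2486]
tool_rot: [-0.0, 0.989, 0.149, -0.001]
force: [0.5, 0.7, 0.2]
opening: 0.0427
grasp_force: 0.0
```

```bash
python3 st.py
python3 - <<'E'
from h import *
im,P=cap('wrist','w11')
g=im.astype(int); m=((g[...,2]-g[...,0]>3)&(g.sum(2)>270)&(g.sum(2)<600)).astype(np.uint8)
m=cv2.morphologyEx(m,cv2.MORPH_OPEN,np.ones((5,5)))
c=np.array([.5590,-.0005])
for k in cv2.findContours(m,0,2)[0]:
    A=cv2.contourArea(k)
    if A>300:
        e=cv2.fitEllipse(cv2.convexHull(k)); w=onz(P,*e[0],.104); v=w[:2]-c
        if .065<np.hypot(*v)<.085: print(np.round(e[0],1),np.round(e[1],1),A,w.round(4),np.hypot(*v).round(4),np.degrees(np.arctan2(v[1],v[0])).round(2), marks(im,P,w,r=.021))
E
```

```text
22.25 [ 0.46177761 -0.03060796  0.24859888] 0.042701972431192746 [0.48781152 0.68929804 0.18204408]
-72.86268030635395 0.1017776079047941 -162.79322233112782
[298.4 154.5] [35.7 57.8] 1017.5 [ 0.4786 -0.0035  0.104 ] 0.0805 -177.84 ([(0, 319), (2, 310), (4, 313), (6, 322), (8, 319), (10, 319), (12, 322), (14, 328), (16, 323), (18, 320), (20, 324), (22, 327), (24, 328), (26, 331), (28, 334), (30, 334), (32, 307), (74, 311), (76, 437), (78, 479), (80, 479), (82, 479), (84, 435), (86, 318), (92, 305), (94, 427), (96, 490), (98, 508), (100, 512), (102, 515), (104, 509), (106, 503), (108, 504), (110, 510), (112, 518), (114, 523), (116, 524), (118, 520), (120, 514), (122, 505), (124, 505), (126, 511), (128, 522), (130, 538), (132, 549), (134, 554), (136, 558), (138, 558), (140, 561), (142, 563), (144, 567), (146, 572), (148, 578), (150, 583), (152, 586), (154, 584), (156, 580), (158, 575), (160, 575), (162, 581), (164, 585), (166, 585), (168, 580), (170, 572), (172, 563), (174, 555), (176, 552), (178, 553), (180, 559), (182, 565), (184, 567), (186, 564), (188, 558), (190, 549), (192, 544),
[... 480 characters left out ...]
 (304, 455), (306, 455), (308, 455), (310, 454), (312, 454), (314, 451), (316, 453), (318, 454), (320, 452), (322, 451), (324, 452), (326, 452), (328, 452), (330, 445), (332, 411), (334, 322), (350, 319), (352, 328), (354, 328), (356, 328), (358, 330)], 452)
[388.7 125. ] [40.9 43.3] 1348.0 [ 0.5233 -0.0668  0.104 ] 0.0753 -118.26 ([(148, 402), (150, 467), (152, 476), (154, 477), (156, 456), (158, 361), (326, 392), (328, 462), (330, 474), (332, 474), (334, 452), (336, 347)], 100)
[256.8 123.7] [40.9 43.4] 1345.0 [0.493  0.0354 0.104 ] 0.0752 151.44 ([(56, 329), (58, 446), (60, 482), (62, 485), (64, 476), (66, 420), (234, 326), (236, 453), (238, 476), (240, 479), (242, 479), (244, 398)], 104)
```

```bash
python3 -c "
from rig import manip
print(manip.job_done())"
```

```text
the job is handed in; nothing more can be done
None
```

The lens is locked in the pocket with its lugs along y, the dial is turned one click (90°) clockwise and the arm is clear. The job was handed in at about 22 s; I kept clear of the bystanders but did not re-check them in a final picture.

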